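# Draw one laundry tablet from the spring-slide dispenser

### The job

Draw one laundry tablet from the dispenser: stand the teal dosing scoop upright on the ring below the outlet and let go of it, then pull the slide out by its orange grip until its red line meets the red ticks on the rails, so that a single tablet drops into the scoop. The job finishes with you still holding the slide at the ticks against its spring, the tablet in the scoop; leave everything else on the counter where it stands.

Things in the scene. Friction and masses are not known exactly. Their poses are not given: they have to be found in the camera images.
- dispenser: Tablet dispenser, fixed: steel base plate 196 x 100 x 6 mm, white rear column, white bed 72 to 96 mm above the counter, on it a clear magazine of tablets (x +10..+50, 45 mm wide, top 236 mm high). Origin on the counter under the base; -x points out of the front, z up. Bed x -47..+131, 81 mm wide. The 66 mm high space between base and bed is open at the front and both sides, column from x +60.
- ring (a point): Centre of the teal ring (80 mm across) on the dispenser's base plate, 6 mm above the counter, straight below the outlet (44 x 46 mm opening through the bed, dispenser x = -20 mm, y = 0): where a scoop stands to catch a tablet. Axes as the dispenser's.
- slide (a joint): Travel (m) of the white spring-return slide: 0 home, grows as it is pulled out along the dispenser's -x. At 0.050 the slide's red line is level with the red ticks on both rails and its pocket lies over the outlet: the lowest tablet drops. 0.062: end stop, too far. The spring pulls home with 3 N at 0, 7 N at the ticks; let go, it shuts.
- pull (a point): Middle of the slide's orange upright grip plate: 12 mm thick along the pull, 34 mm wide, 93 to 133 mm above the counter (this point 113), on a bar 26 mm wide. Moves with the slide. At home 62 mm in front of the ring's centre; 29 mm free between plate and bed, 86 mm to the magazine. Axes as the dispenser's.
- line (a point): Middle of the red line across the top of the slide, 93 mm above the counter; moves with the slide. The ticks on the rails are 50 mm nearer the front than the line at home (25 mm in front of the ring's centre).
- scoop: Teal dosing scoop: open round bowl, 72 mm across at the rim, 60 at the foot, 45 high, wall 3, floor 4, with a straight level handle; about 90 g. Origin: centre of the bowl's underside, z up. The handle runs along its -x axis to 134 mm from the origin, 16 mm wide, 12 mm thick, its middle 38 mm above the underside.
- grip (a point): Middle of the scoop's handle where it is best held, 100 mm from the bowl's centre, 38 mm above its underside. Axes as the scoop's.
- tablet1: The lowest laundry tablet, 30 x 36 x 16 mm, white below and blue above, 22 g, at the start in the pocket of the slide under the magazine. Origin: its centre.
- tablet2: The next tablet, same size, on top of the first in the magazine. Origin: its centre.
- jug: Bystander: blue softener jug, 160 x 85 x 240 mm. Origin under its centre.
- spray: Bystander: white and green stain spray bottle, 70 mm across, 200 mm tall. Origin under its centre.
- jar: Bystander: glass jar of clothes pegs with a wooden lid, 84 mm across, 116 mm tall. Origin under its centre.
- roller: Bystander: lint roller lying down, 210 x 48 x 48 mm along its x. Origin under its middle.
- peg1: Bystander: wooden clothes peg, 74 x 11 x 13 mm along its x. Origin under its middle.
- peg2: Bystander: a second wooden clothes peg, same size.
Mind the look-alikes: they are no part of the job. What is meant by the scoop is not brown or pink, and is the smaller of those in its own colour.

How it is judged:
On the way, in this order (a step that is already met when the one before it is completed fails the run):
1. the scoop stands upright on the ring under the outlet, let go, the slide still home with its tablet (horizontal distance between scoop and ring below 0.012 m and z of scoop in the frame of ring between -0.004 and 0.004 m and angle between scoop's own z axis and vertical below 0.1 rad and contact force between scoop and the fingers below 0.1 N and value of joint slide below 0.008 m and height (world z) of tablet1 above 0.075 m), for 0.2 s.
2. the fingers hold the slide out at the ticks and the tablet lies in the scoop (value of joint slide between 0.046 and 0.054 m and contact force between slide and the fingers above 2 N and horizontal distance between tablet1 and scoop below 0.033 m and z of tablet1 in the frame of scoop between 0.004 and 0.04 m), for 0.2 s.
At the end, for the whole second after the job is handed in: The fingers hold the slide (over 2 N on it) still, within 4 mm of the ticks; the first tablet lies at rest in the scoop's bowl and the second is still up in the dispenser; the scoop stands upright on the base, let go, its bowl within 12 mm of the ring's centre (all of step 2 and velocity of joint slide between -0.02 and 0.02 m/s and linear speed of each of tablet1, scoop below 0.03 m/s and horizontal distance between scoop and ring below 0.012 m and z of scoop in the frame of ring between -0.004 and 0.004 m and angle between scoop's own z axis and vertical below 0.1 rad and contact force between scoop and the fingers below 0.1 N and height (world z) of tablet2 above 0.09 m); the arm keeps its last pose, push and grip.
It fails at once if the jug, spray bottle, jar, lint roller or a clothes peg is moved more than 30 mm (distance of any of jug, spray, jar, roller, peg1, peg2 from where it was at the start of the episode above 0.03 m).
It also fails if it takes over 45 s, if anything falls off the work surface, if the arm or the gripper's body presses on something with over 40 N, if the wrist force passes 120 N, or if a joint passes its speed limit or range.

### The arm

A 6-joint arm with a two-finger parallel gripper is mounted at the origin on the work surface. World frame = base frame: x ahead of the robot, y to its left, z up, the work surface at z = 0. Lengths are in m, angles in rad, forces in N, time in s.
With the tool pointing down it reaches from about 0.375 to 0.75 m from the base axis. Payload 9 kg.
Tool frame: the origin (TCP) lies midway between the tips of the shut fingers; the grasp point (between the pads) lies 19 mm behind it; z points along the fingers, y is the line along which they close (so a half turn about z gives the same grasp; the last joint's range is limited). The gripper opens to 85 mm and grips with 20 to 120 N. Pads are 22 mm wide; open, the fingers measure 114 mm over their backs; the gripper's body (76 mm by 85 mm) begins 54 mm behind the grasp point. The pads swing forward as they close: fully open they stand 13 mm farther back than shut.
Start: joints at [-0.218, 0.104, 0.097, 1.564, 0, 1.353], TCP at [0.6, 0, 0.231] pointing down, gripper open.
Joint ranges: [-2.99, 2.99], [-0.84, 1.86], [-1.1, 1.16], [-1.84, 2.11], [-1.51, 1.56], [-3.14, 3.14]. Speed limits (rad/s): [2.22, 2.22, 2.57, 3.14, 3.14, 3.14].

### API

Orientations are given as a unit quaternion [x, y, z, w].
In Python, from station import robot, imaging, ticket gives the robot as it stands. The module is installed in compiled form; this text tells all that it offers.
- The arm moves only by the shell command python3 -m handwheel 'ROWS'. ROWS is JSON, a list of rows, each a list of 5 numbers: the opening, from 0 (shut) to 1 (fully open), then the shift along the tool's x, y, z in mm, then the turn about the tool's z in rad. In form: [[fingers, x, y, z, roll], ...]. A call has 1 to 20 rows; each row is the pose to reach, as a shift and turn from the pose commanded when the call began, along the tool's axes at that moment; what a row does not reach only later rows make up. A row lasts 1/12 s, in which the tool goes at most 41.7 mm and 7.16 degrees, less where a joint would pass 70% of its speed; a pose out of reach is approached as far as the arm can. A call with a gripper value outside its range is refused whole. The fingers move at their own pace and stop on an object; the grip force is fixed at half the most. Time passes only in rows, so rows that repeat a pose let the fingers close. It gives the time, the measured TCP pose, the force, the opening and the grip force at its end, in the units of the state.
- robot.get_state(): the state, without advancing time (a new reading comes with each control period).
- imaging.get_image(name): name is "scene" or "side" or "wrist"; returns a dict with "img" (480x640x3 uint8, red, green, blue), "depth" (480x640 float32, m along the optical axis (not along the pixel's ray), 0 where there is no reading), "camera_matrix" (3x3 intrinsics, pixels), "rvec" (rotation vector, rad) and "tvec" (3), from world to camera coordinates, as OpenCV has them; the wrist camera has in their place "hand_eye" (4x4, takes a point from camera to tool coordinates, whose origin is the TCP and whose axes are the flange's). Camera axes: x right, y down, z forward; pixel columns grow to the right and rows downward; lengths in m; the calibration is good to about 2 mm. A picture is of the moment at which its call begins: read the wrist's pose just before it.
- ticket.close_job(): hands the job in; it is judged then, once.
The state is a dict: "t": time; "qpos": joint angles; "qd": joint speeds; "effort": joint torques, N m; "position": TCP position; "ee_rot": TCP orientation; "force": force on the tool from outside, world axes, zero at the start; "ft_torque": the same for the moment, N m; "width": opening from 0.0 (shut) to 1.0 (fully open); "grasp_force": force on a finger pad.
Only numpy, scipy, OpenCV 4.12 (cv2) and the standard library are available. Lean on these libraries where they do the work, as an engineer would, in place of code of your own. Each camera call takes 0.05 s, during which the arm holds its last target. There are 200 camera calls.

## Working session

There is one attempt and no reset: what is moved stays moved. The work goes in short steps, Python scripts to look and compute and a shell command to move; the robot and the scene stay as the last step left them, time stands still between calls to the robot, and variables do not carry over. Pictures are saved under pics/ and viewed, at most 10 in all, crops included, and the job is handed in when it is done.

```bash
mkdir -p pics; cat > h.py <<'E'
import numpy as np, cv2
from station import robot, imaging, ticket
from scipy.spatial.transform import Rotation as R
def grab(name):
    s=robot.get_state(); d=imaging.get_image(name)
    K=d["camera_matrix"]; Z=d["depth"]; v,u=np.indices(Z.shape)
    P=np.stack([(u-K[0,2])/K[0,0]*Z,(v-K[1,2])/K[1,1]*Z,Z],-1)
    if name=="wrist":
        H=np.array(d["hand_eye"]); P=P@H[:3,:3].T+H[:3,3]
        P=P@R.from_quat(s["ee_rot"]).as_matrix().T+np.array(s["position"])
    else:
        M=cv2.Rodrigues(np.array(d["rvec"],float))[0]; P=(P-np.ravel(d["tvec"]))@M
    P[Z==0]=np.nan
    return d["img"],P
def save(n,img): cv2.imwrite("pics/"+n,cv2.cvtColor(img,cv2.COLOR_RGB2BGR))
E
python3 - <<'E'
from h import *
print(robot.get_state())
for n in("scene","side"):
    i,P=grab(n); save(n+"0.png",i); np.savez(n+"0.npz",i=i,P=P)
E
```

```text
{'t': 0.0, 'qpos': array([-2.17689776e-01,  1.04725466e-01,  9.64753894e-02,  1.56391287e+00,
       -5.31212210e-06,  1.35310995e+00]), 'qd': array([-0.00176594,  0.0013002 ,  0.00071029,  0.00203381,  0.00014423,
        0.00047487]), 'effort': array([ 7.03431251e-04, -5.56934094e+01,  5.03644359e+01,  1.70058967e-02,
       -2.22691165e-04, -8.28643181e-07]), 'position': array([5.99662155e-01, 8.87488702e-05, 2.30510381e-01]), 'ee_rot': array([ 7.07107816e-01,  7.07105416e-01, -3.69657952e-04, -5.74695406e-04]), 'force': array([0.09499168, 0.10035172, 0.00181781]), 'ft_torque': array([0.05920564, 0.00238251, 0.05485137]), 'grasp_force': 0.0, 'width': 1.0035991939337658}
```

View pics/scene0.png

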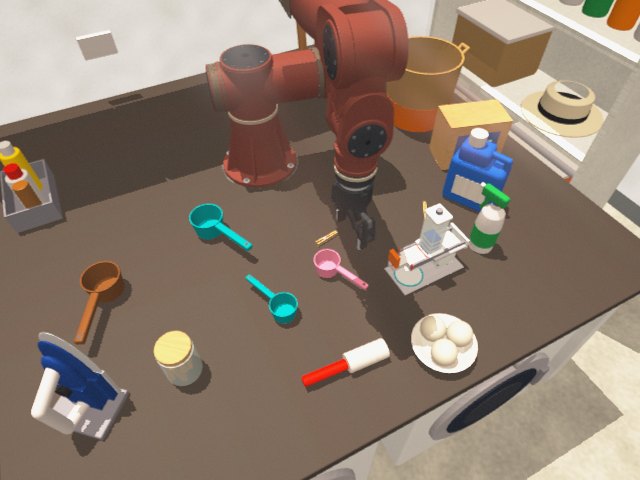

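View pics/side0.png

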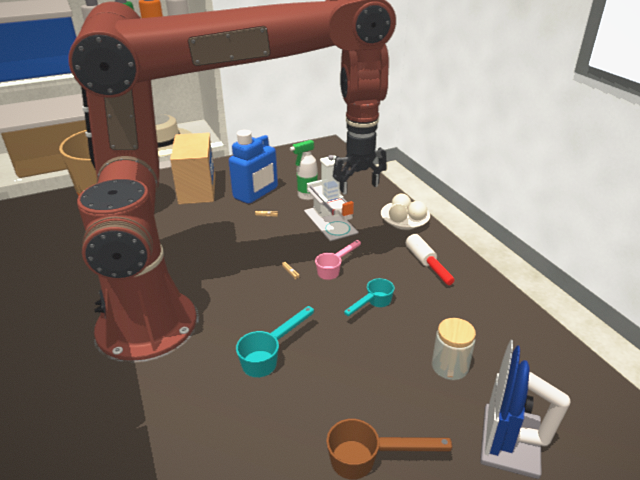

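The smaller teal scoop is at scene (284,307), with its handle toward (248,278). The larger teal one at (207,222) is a decoy. The dispenser is around (425,260), its orange grip at (395,258) and the ring at (408,275).

```bash
python3 - <<'E'
from h import *
for n in("scene","side"):
    f=np.load(n+"0.npz");i,P=f["i"],f["P"]
    hsv=cv2.cvtColor(i,cv2.COLOR_RGB2HSV)
    m=((hsv[...,0]>80)&(hsv[...,0]<97)&(hsv[...,1]>120)&(hsv[...,2]>50)).astype(np.uint8)
    k,l,st,c=cv2.connectedComponentsWithStats(m)
    print(n)
    for a in range(1,k):
        if st[a,4]<40: continue
        p=P[(l==a)&~np.isnan(P[...,0])]
        print("teal",c[a].round(),st[a,4],np.percentile(p,[2,50,98],axis=0).round(3).tolist())
        h=p[(p[:,2]>.034)]
        if len(h)>50 :
            # rim circle fit: top-level pts
            r=p[p[:,2]>np.percentile(p[:,2],80)]
            print(' zmax',p[:,2].max().round(3))
    m=((hsv[...,0]>3)&(hsv[...,0]<14)&(hsv[...,1]>190)&(hsv[...,2]>150)).astype(np.uint8)
    k,l,st,c=cv2.connectedComponentsWithStats(m)
    for a in range(1,k):
        if st[a,4]<40: continue
        p=P[(l==a)&~np.isnan(P[...,0])]
        print("orange",c[a].round(),st[a,4],np.percentile(p,[2,50,98],axis=0).round(3).tolist())
f=np.load("scene0.npz");big=cv2.resize(f["i"][190:300,370:520],None,fx=5,fy=5,interpolation=cv2.INTER_CUBIC);save("crop0.png",big)
E
```

```text
scene
teal [213. 224.] 1226 [[0.169, -0.29, 0.001], [0.233, -0.237, 0.046], [0.374, -0.18, 0.062]]
 zmax 0.064
teal [278. 302.] 905 [[0.465, -0.217, 0.0], [0.559, -0.178, 0.028], [0.612, -0.14, 0.047]]
 zmax 0.049
orange [633.  12.] 50 [[0.334, 1.097, 0.387], [0.346, 1.11, 0.398], [0.352, 1.14, 0.411]]
orange [408. 120.] 581 [[0.044, 0.506, 0.005], [0.09, 0.533, 0.046], [0.124, 0.592, 0.097]]
orange [394. 258.] 132 [[0.579, 0.108, 0.05], [0.632, 0.111, 0.125], [0.645, 0.166, 0.137]]
orange [325. 371.] 155 [[0.772, -0.207, 0.033], [0.78, -0.157, 0.036], [0.789, -0.108, 0.039]]
side
teal [374. 295.] 813 [[0.459, -0.222, 0.003], [0.569, -0.188, 0.036], [0.611, -0.139, 0.049]]
 zmax 0.051
teal [265. 346.] 2002 [[0.171, -0.296, 0.004], [0.225, -0.226, 0.045], [0.365, -0.185, 0.064]]
 zmax 0.066
orange [150.   8.] 319 [[0.274, 1.08, 0.492], [0.304, 1.096, 0.518], [0.34, 1.122, 0.544]]
orange [347. 208.] 106 [[0.611, 0.104, 0.097], [0.624, 0.11, 0.12], [0.64, 0.116, 0.136]]
```

View pics/crop0.png

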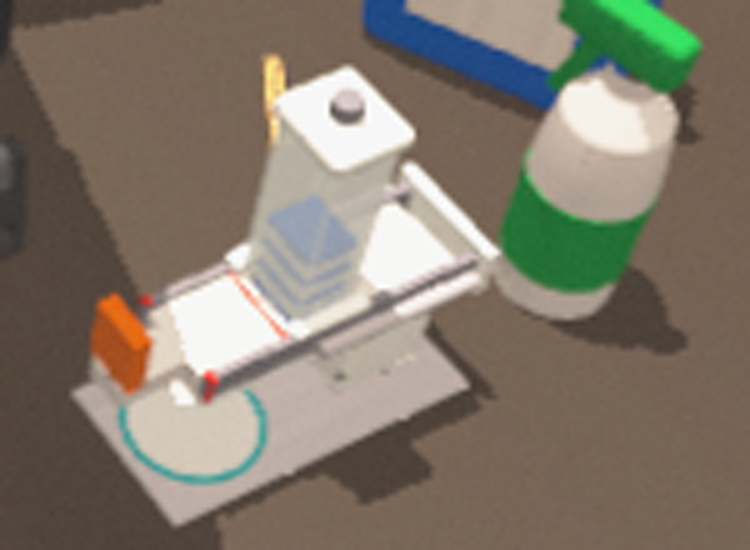

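The crop shows the slide home with its red line at crop (260,305) and the red ticks at (147,300) and (210,385). The base plate's front corners are (75,393) and (175,525), the rear corner is (470,385), and the ring is centred near (193,425).

```bash
cat >> h.py <<'E'
def scoopfit(i,P,roi):
    from scipy.optimize import least_squares
    hsv=cv2.cvtColor(i,cv2.COLOR_RGB2HSV)
    m=(hsv[...,0]>80)&(hsv[...,0]<97)&(hsv[...,1]>110)&(hsv[...,2]>40)&~np.isnan(P[...,0])
    p=P[m]; p=p[(np.abs(p[:,:2]-roi[:2])<roi[2]).all(1)]
    top=p[p[:,2]>p[:,2].max()*0+roi[3]]
    # handle = points > 45mm from rough bowl center
    c=np.array(roi[:2],float)
    f=lambda q:np.hypot(*(top[:,:2]-q[:2]).T)-q[2]
    for _ in range(4):
        top=p[(p[:,2]>roi[3]+.036)&(np.hypot(*(p[:,:2]-c).T)<.042)]
        r=least_squares(lambda q:np.hypot(*(top[:,:2]-q).T)-.0345,c,loss="soft_l1",f_scale=.002);c=r.x
    h=p[(np.hypot(*(p[:,:2]-c).T)>.045)&(p[:,2]>roi[3]+.03)]
    d=h[:,:2].mean(0)-c; a=np.linalg.svd(h[:,:2]-h[:,:2].mean(0))[2][0]; a*=np.sign(a@d)
    return c,len(top),np.degrees(np.arctan2(a[1],a[0])),np.degrees(np.arctan2(d[1],d[0])),h.mean(0),np.hypot(*(h[:,:2]-c).T).max(),top[:,2].max()
def plane_pts(d,uv,z):
    M=cv2.Rodrigues(np.array(d["rvec"],float))[0];C=-M.T@np.ravel(d["tvec"])
    q=cv2.undistortPoints(np.array(uv,float).reshape(-1,1,2),np.array(d["camera_matrix"],float),None)[:,0]
    r=np.c_[q,np.ones(len(q))]@M
    return C+r*((z-C[2])/r[:,2])[:,None]
E
python3 - <<'E'
from h import *
for n in("scene","side"):
    f=np.load(n+"0.npz"); print(scoopfit(f["i"],f["P"],(.58,-.19,.16,0.)))
d=imaging.get_image("scene")
cr=lambda *a:[(370+x/5-.4,190+y/5-.4) for x,y in a]
q=plane_pts(d,cr((75,393),(175,525),(470,385),(193,425),(122,425),(266,425),(195,483)),.006);print(q.round(4))
for a,b in((0,1),(1,2)): 
    e=q[b]-q[a];print(np.hypot(*e[:2]),np.degrees(np.arctan2(e[1],e[0])))
l=plane_pts(d,cr((230,273),(288,338)),.093);print("line",l.round(4))
t=plane_pts(d,cr((147,300),(210,380)),.1);print("ticks",t.round(4))
o=plane_pts(d,cr((112,297),(150,345)),.133);print("orange top back edge",o.round(4))
E
```

```text
(array([ 0.5793756 , -0.17294303]), 181, np.float64(-159.16402530831533), np.float64(-158.8723737085214), array([ 0.4983787 , -0.20424201,  0.0434972 ]), np.float64(0.13274324857939154), np.float64(0.049408182947293246))
(array([ 0.5786583 , -0.17325778]), 212, np.float64(-159.04426406636722), np.float64(-158.09517686950278), array([ 0.4942968 , -0.20717914,  0.04405864]), np.float64(0.13443484195039823), np.float64(0.0514055580159201))
[[0.5802 0.1324 0.006 ]
 [0.6776 0.1325 0.006 ]
 [0.676  0.3281 0.006 ]
 [0.6282 0.1776 0.006 ]
 [0.6103 0.1434 0.006 ]
 [0.6465 0.2128 0.006 ]
 [0.6603 0.157  0.006 ]]
0.09738098405587305 0.06964262208056149
0.19556497393603225 90.45020595293492
line [[0.6019 0.2038 0.093 ]
 [0.6513 0.2052 0.093 ]]
ticks [[0.6013 0.1513 0.1   ]
 [0.6591 0.1506 0.1   ]]
orange top back edge [[0.612  0.1184 0.133 ]
 [0.646  0.1183 0.133 ]]
```

The dispenser's x axis lies along world +y. The ring is at about (0.628, 0.178), and the plate sizes come out right at 97 x 196 mm. Both cameras put the scoop at (0.579, -0.173) with the handle pointing to -159°. I'll bring the scoop in from the robot's side with its handle along -x, after checking the pegs and moving above the handle.

```bash
python3 - <<'E'
from h import *
P=np.load("scene0.npz")["P"]
for u,v in((427,208),(425,212),(319,242),(335,234),(327,265),(475,200),(484,240)): print(u,v,P[v,u].round(3))
E
python3 -m handwheel '[[1,-209,-114,100,-1.937],[1,-209,-114,100,-1.937],[1,-209,-114,100,-1.937],[1,-209,-114,100,-1.937],[1,-209,-114,100,-1.937],[1,-209,-114,100,-1.937],[1,-209,-114,100,-1.937],[1,-209,-114,100,-1.937],[1,-209,-114,100,-1.937],[1,-209,-114,100,-1.937],[1,-209,-114,100,-1.937],[1,-209,-114,100,-1.937],[1,-209,-114,100,-1.937],[1,-209,-114,100,-1.937],[1,-209,-114,100,-1.937],[1,-209,-114,100,-1.937],[1,-209,-114,100,-1.937],[1,-209,-114,100,-1.937]]'
python3 - <<'E'
from h import *
s=robot.get_state();print(s["qpos"].round(3),R.from_quat(s["ee_rot"]).as_matrix().round(3))
i,P=grab("wrist");save("w1.png",i)
try: print(scoopfit(i,P,(.58,-.19,.16,0.)))
except Exception as e: print(e)
E
```

```text
427 208 [ 0.44   0.377 -0.001]
425 212 [0.605 0.206 0.217]
319 242 [0.419 0.012 0.014]
335 234 [0.405 0.072 0.002]
327 265 [ 0.495 -0.002  0.003]
475 200 [0.516 0.486 0.05 ]
484 240 [0.655 0.399 0.059]
t: 1.65
position: [0.4859, -0.2089, 0.1311]
ee_rot: [-0.18, 0.984, 0.0, -0.0]
force: [0.2, -0.0, -0.6]
width: 1.0
grasp_force: 0.0
[-0.654 -0.108 -0.296  1.383  0.    -1.016] [[-0.935 -0.355 -0.   ]
 [-0.355  0.935  0.   ]
 [ 0.     0.    -1.   ]]
(array([ 0.57807472, -0.1722597 ]), 2421, np.float64(-159.08761571766914), np.float64(-159.15919266738686), array([ 0.49411673, -0.20422079,  0.04596696]), np.float64(0.1320775583116033), np.float64(0.0474301262634792))
```

View pics/w1.png

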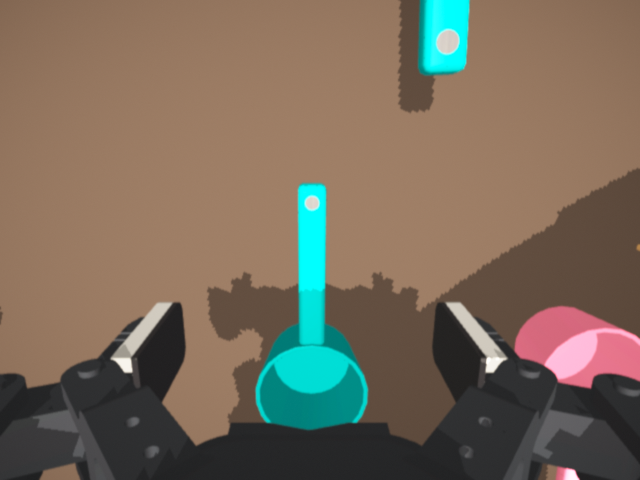

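The wrist view confirms the scoop: handle running (312,190)–(312,340), centred between the fingers, with the bowl at (312,390). Wrist depth gives (0.578, -0.172) at -159.1°, which agrees with the others. Now lower and grasp.

```bash
python3 -m handwheel '[[1,1,1,40,0],[1,1,1,75,0],[1,1,1,100,0],[1,1,1,111,0],[1,1,1,111,0],[0.1,1,1,111,0],[0,1,1,111,0],[0,1,1,111,0],[0,1,1,111,0],[0,1,1,111,0],[0,1,1,111,0],[0,1,1,111,0],[0,1,1,111,0],[0,1,1,111,0]]'; python3 -m handwheel '[[0,0,0,-20,0],[0,0,0,-50,0],[0,0,0,-80,0],[0,0,0,-80,0],[0,0,0,-80,0]]'
python3 - <<'E'
from h import *
for n in ("scene","side"):
    i,P=grab(n)
    try: print(scoopfit(i,P,(.58,-.19,.16,0.08)))
    except Exception as e: print(e)
i,P=grab("side");save("s2.png",i[180:420,200:520].repeat(2,0).repeat(2,1))
E
```

```text
t: 2.87
position: [0.485, -0.2087, 0.0207]
ee_rot: [-0.182, 0.983, -0.0, 0.0]
force: [-0.0, -1.0, 3.5]
width: 0.169
grasp_force: 62.3
t: 3.28
position: [0.4857, -0.2091, 0.1018]
ee_rot: [-0.182, 0.983, -0.001, 0.001]
force: [-0.0, -0.1, -1.6]
width: 0.174
grasp_force: 61.8
(array([ 0.58012599, -0.17384508]), 212, np.float64(-139.2566139394799), np.float64(-156.4252532388835), array([ 0.50786877, -0.20537556,  0.14188192]), np.float64(0.12534972255572646), np.float64(0.12866852614209895))
(array([ 0.57808979, -0.17304666]), 129, np.float64(178.83350528664724), np.float64(-155.74019539072032), array([ 0.47620333, -0.21896414,  0.13089237]), np.float64(0.1346305430568084), np.float64(0.13002251025345318))
```

View pics/s2.png

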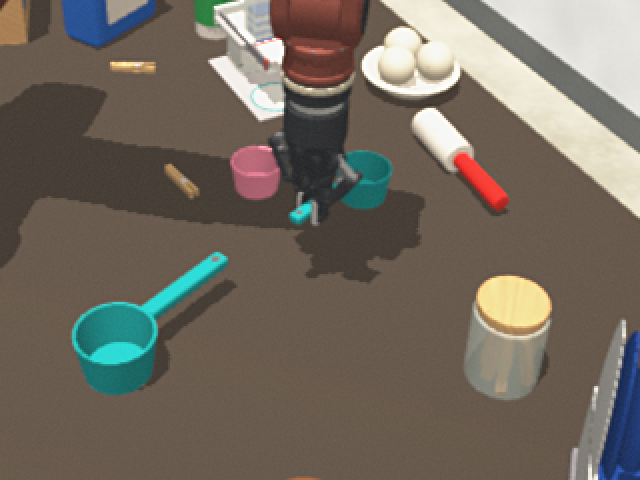

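The scoop is held level, with its bowl seen at (365,180) in the crop beside the fingers. Now carry it beside the dispenser, turning the handle to -x.

```bash
python3 -m handwheel '[[0,-5,20,-18,0.03],[0,-11,46,-18,0.06],[0,-18,76,-18,0.09],[0,-26,108,-18,0.12],[0,-34,140,-18,0.15],[0,-42,172,-18,0.18],[0,-50,204,-18,0.21],[0,-58,236,-18,0.24],[0,-66,268,-18,0.27],[0,-73,300,-18,0.3],[0,-80,330,-18,0.33],[0,-86,356,-18,0.365],[0,-91,374,-18,0.365],[0,-91,380,-18,0.365],[0,-91,380,-18,0.365],[0,-91,380,-18,0.365],[0,-91,380,-18,0.365]]'
python3 - <<'E'
from h import *
s=robot.get_state();M=R.from_quat(s["ee_rot"]).as_matrix();print(s["qpos"].round(3),M.round(3),s["position"].round(4))
for n in ("scene","side"):
    i,P=grab(n);np.savez(n+"3.npz",i=i,P=P)
    try: print(scoopfit(i,P,(.535,.178,.16,0.10)))
    except Exception as e: print(e)
i,P=grab("wrist");save("w3.png",i);np.savez("w3.npz",i=i,P=P)
E
```

```text
t: 4.85
position: [0.4336, 0.178, 0.1178]
ee_rot: [-0.0, 1.0, -0.0, -0.0]
force: [0.0, 0.3, -0.3]
width: 0.173
grasp_force: 61.8
[ 0.11  -0.296 -0.486  1.382 -0.     0.109] [[-1.    -0.    -0.001]
 [-0.     1.    -0.   ]
 [ 0.001 -0.    -1.   ]] [0.4336 0.178  0.1178]
(array([0.53448556, 0.17705942]), 140, np.float64(172.24067850501206), np.float64(-179.75555568368685), array([0.46267135, 0.17675304, 0.13959914]), np.float64(0.10734701636497924), np.float64(0.14484644547555792))
(array([0.53428617, 0.17673493]), 114, np.float64(-179.15238855659268), np.float64(-177.0806154443687), array([0.45051348, 0.17246277, 0.14019626]), np.float64(0.13385818902091454), np.float64(0.1464461399866805))
```

View pics/w3.png

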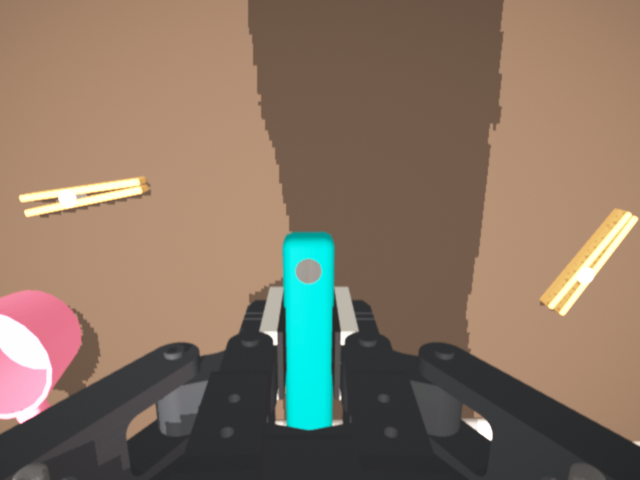

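Handle is straight in the jaws at (308,330), with pegs and pink scoop well clear. I'll refine the ring position with a circle fit from both cameras.

```bash
python3 - <<'E'
from h import *
from scipy.optimize import least_squares
for n,roi in(("scene",(385,435,255,295)),("side",(315,360,210,245))):
    d=imaging.get_image(n);f=np.load(n+"0.npz");i=f["i"].astype(int)
    m=np.zeros(i.shape[:2],bool);u0,u1,v0,v1=roi
    m[v0:v1,u0:u1]=((i[...,1]+i[...,2])/2-i[...,0]>18)[v0:v1,u0:u1]
    v,u=np.nonzero(m);q=plane_pts(d,np.c_[u,v],.0065)[:,:2]
    c=np.array([.628,.178])
    for rr in(.0385,):
      for _ in range(5):
        k=np.abs(np.hypot(*(q-c).T)-rr)<.008
        r=least_squares(lambda p:np.hypot(*(q[k]-p[:2]).T)-p[2],[*c,rr],loss="soft_l1",f_scale=.0015);c=r.x[:2]
    print(n,len(q),k.sum(),r.x.round(4))
E
```

```text
scene 81 81 [0.6265 0.1784 0.038 ]
side 82 82 [0.6278 0.1809 0.0385]
```

Ring is at about (0.627, 0.179). Lower beside the base, slide in, then approach the plate.

```bash
python3 -m handwheel '[[0,0,2,30,0],[0,0,2,60,0],[0,0,2,78,0],[0,0,2,80,0],[0,0,2,80,0],[0,-15,2,80,0],[0,-35,2,80,0],[0,-55,2,80,0],[0,-75,2,80,0],[0,-88,2,80,0],[0,-93,2,80,0],[0,-93,2,80,0],[0,-93,2,80,0]]'; python3 -m handwheel '[[0,0,0,3,0],[0,0,0,6,0],[0,0,0,8,0],[0,0,0,9,0],[0,0,0,9,0]]'
python3 - <<'E'
from h import *
f=[grab(n)[0] for n in("scene","side")]
save("p4.png",np.hstack([cv2.resize(f[0][210:310,360:480],(480,400)),cv2.resize(f[1][170:250,290:354],(320,400))]))
E
```

```text
t: 6.18
position: [0.5267, 0.1811, 0.0392]
ee_rot: [-0.001, 1.0, 0.0, 0.0]
force: [0.1, 0.1, -0.2]
width: 0.176
grasp_force: 61.8
t: 6.6
position: [0.5261, 0.1811, 0.0289]
ee_rot: [-0.001, 1.0, -0.0, -0.0]
force: [-0.3, 0.6, -0.8]
width: 0.172
grasp_force: 61.8
```

View pics/p4.png

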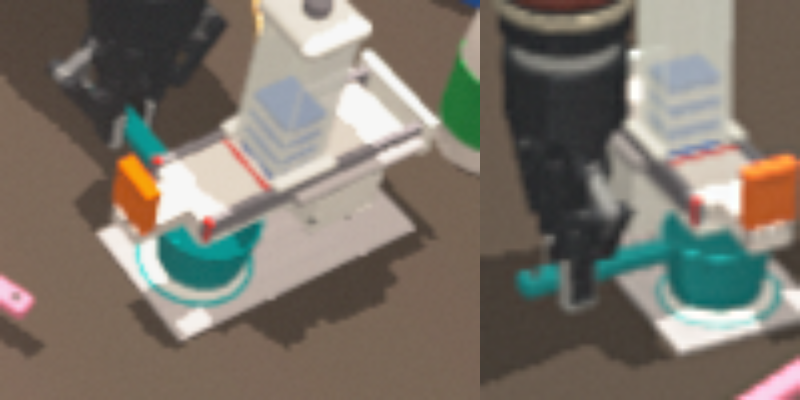

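The bowl sits inside the teal ring in both views (scene crop centre (205,255), side crop (718,285)), a couple of mm above the plate and slightly far in y. I'll nudge it 1.5 mm and lower to contact.

```bash
python3 -m handwheel '[[0,0,-1.5,1,0],[0,0,-1.5,1.5,0],[0,0,-1.5,1.5,0]]'; python3 -m handwheel '[[0,0,0,1,0],[0,0,0,1,0]]'; python3 -m handwheel '[[0,0,0,1,0],[0,0,0,1,0]]'
```

```text
t: 6.95
position: [0.5267, 0.1794, 0.0278]
ee_rot: [-0.0, 1.0, -0.0, 0.0]
force: [-0.6, -0.0, -0.2]
width: 0.178
grasp_force: 61.8
t: 7.12
position: [0.5268, 0.1795, 0.027]
ee_rot: [-0.001, 1.0, -0.0, 0.0]
force: [-0.9, -1.0, 2.1]
width: 0.171
grasp_force: 62.1
t: 7.28
position: [0.5269, 0.1796, 0.0262]
ee_rot: [-0.001, 1.0, -0.0, 0.0]
force: [-2.4, -0.8, 5.9]
width: 0.171
grasp_force: 62.6
```

Contact confirmed. Release, rise, and check.

```bash
python3 -m handwheel '[[0.2,0,0,-0.5,0],[0.3,0,0,-0.5,0],[0.5,0,0,-0.5,0],[0.6,0,0,-0.5,0],[0.6,0,0,-0.5,0],[0.6,0,0,-20,0],[0.6,0,0,-50,0],[0.6,0,0,-90,0],[0.6,0,0,-130,0],[0.6,0,0,-150,0],[0.6,0,0,-150,0],[0.6,0,0,-150,0]]'
python3 - <<'E'
from h import *
s=robot.get_state();print(s["position"].round(4))
f=[grab(n)[0] for n in("scene","side")]
for n in("side","scene"):
    i,P=grab(n)
    try: print(n,scoopfit(i,P,(.627,.179,.16,0.006)))
    except Exception as e: print(e)
    hsv=cv2.cvtColor(i,cv2.COLOR_RGB2HSV)
    m=(hsv[...,0]>3)&(hsv[...,0]<14)&(hsv[...,1]>190)&(hsv[...,2]>120)
    p=P[m&~np.isnan(P[...,0])];p=p[(abs(p[:,:2]-[.628,.115])<.04).all(1)&(p[:,2]>.09)]
    print("orange",np.percentile(p,[3,50,97],axis=0).round(4).tolist())
save("p5.png",np.hstack([cv2.resize(f[0][210:310,360:480],(480,400)),cv2.resize(f[1][170:250,290:354],(320,400))]))
E
```

```text
t: 8.28
position: [0.5276, 0.1797, 0.1773]
ee_rot: [-0.001, 1.0, 0.0, 0.001]
force: [-0.4, 0.2, -0.2]
width: 0.598
grasp_force: 0.0
[0.5276 0.1797 0.1773]
side (array([0.62827896, 0.1783684 ]), 75, np.float64(179.69475756433587), np.float64(-177.8309850844172), array([0.53661815, 0.17489679, 0.0492631 ]), np.float64(0.13383246813870772), np.float64(0.056697434426499875))
orange [[0.6103, 0.1044, 0.1009], [0.6249, 0.1103, 0.1184], [0.6404, 0.1147, 0.135]]
scene (array([0.62818868, 0.17855509]), 70, np.float64(179.46904166415857), np.float64(-179.21997944181888), array([0.53184699, 0.17724342, 0.04950683]), np.float64(0.13383999423759232), np.float64(0.07586898060514864))
orange [[0.6168, 0.1076, 0.1019], [0.6364, 0.1095, 0.1195], [0.645, 0.1177, 0.1323]]
```

View pics/p5.png

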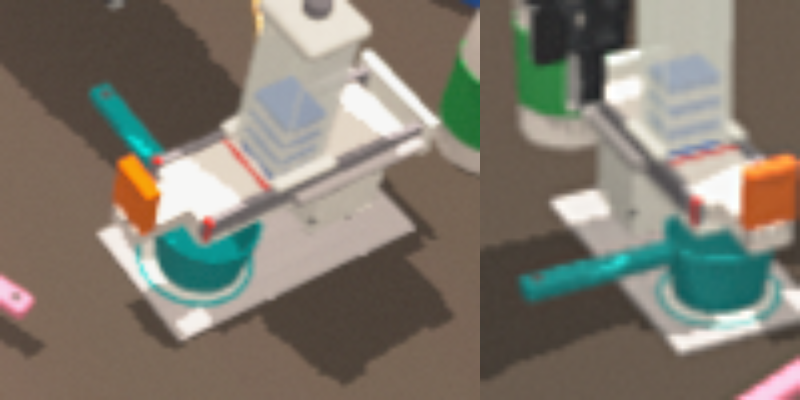

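The scoop stands on the ring, let go, at (0.628, 0.1785) with the ring at (0.627, 0.179). The slide is still home, with its red line by the magazine. The orange plate's centre is about (0.628, 0.115). Move above it, keeping clear of the magazine.

```bash
python3 -m handwheel '[[0.33,0,-30,-10,0],[0.33,0,-60,-10,0],[0.33,-10,-65,-10,0],[0.33,-40,-65,-10,0],[0.33,-70,-65,-10,0],[0.33,-90,-65,-10,0],[0.33,-100,-65,-10,0],[0.33,-100,-65,-10,0],[0.33,-100,-65,-10,0],[0.33,-100,-65,-10,0]]'
python3 - <<'E'
from h import *
i,P=grab("wrist");print(robot.get_state()["position"].round(4))
hsv=cv2.cvtColor(i,cv2.COLOR_RGB2HSV)
m=(hsv[...,0]>3)&(hsv[...,0]<14)&(hsv[...,1]>190)&(hsv[...,2]>120)
p=P[m&~np.isnan(P[...,0])];p=p[(abs(p[:,:2]-[.628,.115])<.04).all(1)&(p[:,2]>.128)]
print("orange top",len(p),np.percentile(p,[3,50,97],axis=0).round(4).tolist() if len(p) else 0)
j=grab("side")[0]
save("p6.png",np.hstack([cv2.resize(i,(440,330)),cv2.resize(j[110:250,270:410],(330,330))]))
E
```

```text
t: 9.32
position: [0.6258, 0.1148, 0.1851]
ee_rot: [-0.001, 1.0, 0.0, -0.001]
force: [0.1, -1.0, 0.1]
width: 0.327
grasp_force: 0.0
[0.6258 0.1149 0.1854]
orange top 555 [[0.6115, 0.11, 0.1296], [0.6246, 0.1193, 0.1331], [0.6443, 0.122, 0.1345]]
```

View pics/p6.png

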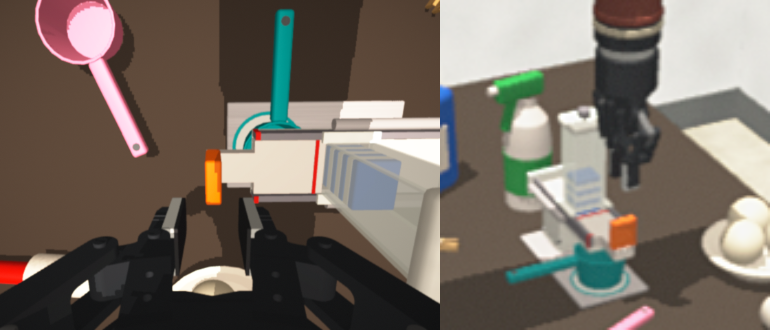

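In the wrist view (left half), the plate at (213,178) lies centred between the fingers at (180) and (245), and the slide is home. The top face spans y 0.110–0.122, so its centre is 0.116. Descend and grip.

```bash
python3 -m handwheel '[[0.33,-2,1,20,0],[0.33,-2,1,45,0],[0.33,-2,1,65,0],[0.33,-2,1,80,0],[0.33,-2,1,84,0],[0.33,-2,1,84,0],[0.33,-2,1,84,0]]'; python3 -m handwheel '[[0.2,0,0,0,0],[0.1,0,0,0,0],[0,0,0,0,0],[0,0,0,0,0],[0,0,0,0,0],[0,0,0,0,0]]'
cat > line.py <<'E'
from h import *
import sys
print(robot.get_state()["position"].round(4))
i,P=grab("wrist");i2,P2=grab("side");i3,P3=grab("scene")
for n,a,Q in(("w",i,P),("side",i2,P2),("scene",i3,P3)):
    b=a.astype(int);m=(b[...,0]-b[...,1]>70)&(abs(b[...,1]-b[...,2])<45)&~np.isnan(Q[...,0])
    q=Q[m];
    L=q[(abs(q[:,0]-.628)<.016)&(q[:,1]>.13)&(q[:,1]<.23)&(abs(q[:,2]-.094)<.008)]
    T=q[(abs(abs(q[:,0]-.628)-.03)<.008)&(q[:,1]>.13)&(q[:,1]<.17)&(abs(q[:,2]-.1)<.012)]
    print(n,"line",len(L),np.median(L,0).round(4) if len(L) else 0,"ticks",len(T),np.median(T,0).round(4) if len(T) else 0)
if len(sys.argv)>1: save(sys.argv[1],np.hstack([cv2.resize(i,(440,330)),cv2.resize(i3[210:290,370:457],(359,330))]))
E
python3 line.py
```

```text
t: 10.0
position: [0.6288, 0.1158, 0.1029]
ee_rot: [-0.001, 1.0, -0.0, 0.001]
force: [0.6, 0.0, 0.5]
width: 0.327
grasp_force: 0.0
t: 10.5
position: [0.6295, 0.1156, 0.1037]
ee_rot: [-0.001, 1.0, -0.0, 0.001]
force: [-2.1, -1.8, 6.8]
width: 0.131
grasp_force: 59.5
[0.6295 0.1156 0.1037]
w line 649 [0.6273 0.2028 0.0942] ticks 319 [0.5995 0.1526 0.0971]
side line 8 [0.6278 0.2027 0.0957] ticks 2 [0.5979 0.1518 0.0982]
scene line 13 [0.6265 0.2033 0.094 ] ticks 7 [0.6566 0.1536 0.0979]
```

Gripped. The line at y=0.2028 and the ticks at 0.1526 are 50.2 mm apart, as stated. Pull most of the way, then measure.

```bash
python3 -m handwheel '[[0,0,-4,-1,0],[0,0,-10,-1,0],[0,0,-16,-1,0],[0,0,-22,-1,0],[0,0,-28,-1,0],[0,0,-34,-1,0],[0,0,-39,-1,0],[0,0,-43,-1,0],[0,0,-46,-1,0],[0,0,-46,-1,0],[0,0,-46,-1,0]]'; python3 line.py
```

```text
t: 11.57
position: [0.63, 0.0705, 0.1037]
ee_rot: [-0.001, 1.0, 0.001, 0.001]
force: [4.4, 6.0, 0.3]
width: 0.13
grasp_force: 59.3
[0.63   0.0705 0.1037]
w line 646 [0.6275 0.1577 0.0942] ticks 572 [0.6027 0.1529 0.097 ]
side line 11 [0.628  0.1579 0.0948] ticks 4 [0.6002 0.153  0.0987]
scene line 11 [0.6272 0.1579 0.094 ] ticks 9 [0.6557 0.1526 0.0949]
```

```bash
python3 -m handwheel '[[0,0,-2,0,0],[0,0,-4,0,0],[0,0,-5,0,0],[0,0,-5,0,0],[0,0,-5,0,0],[0,0,-5,0,0],[0,0,-5,0,0]]'; python3 line.py p7.png
```

```text
t: 12.3
position: [0.63, 0.0657, 0.1037]
ee_rot: [-0.001, 1.0, 0.001, 0.001]
force: [4.9, 7.0, 0.5]
width: 0.13
grasp_force: 59.2
[0.63   0.0657 0.1037]
w line 650 [0.6272 0.153  0.0942] ticks 571 [0.6027 0.1524 0.097 ]
side line 10 [0.6262 0.1526 0.0955] ticks 2 [0.5984 0.1529 0.0974]
scene line 14 [0.6272 0.1534 0.0943] ticks 10 [0.6539 0.1534 0.0964]
```

View pics/p7.png

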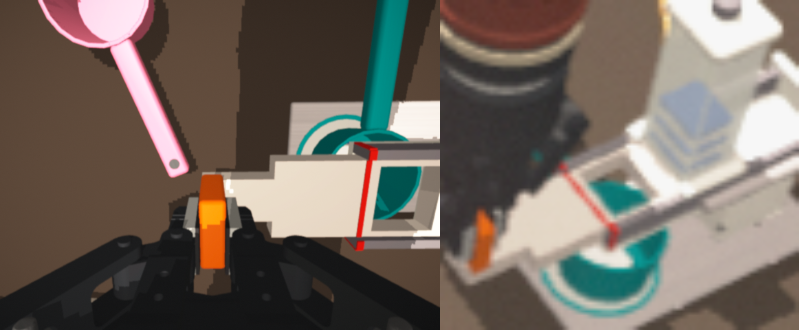

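The line meets the ticks at (367,195) in the wrist view, and the pocket lies over the bowl. I've used all 10 pictures, so I'll check for the tablet numerically: points inside the bowl that aren't teal.

```bash
python3 - <<'E'
from h import *
for n in("wrist","scene","side"):
    i,P=grab(n);b=i.astype(int)
    k=(np.hypot(P[...,0]-.628,P[...,1]-.1785)<.030)&(P[...,2]>.008)&(P[...,2]<.05)
    t=(b[...,1]-b[...,0]>40)&(b[...,2]-b[...,0]>40)&(abs(b[...,1]-b[...,2])<35)
    for l,m in(("teal",k&t),("other",k&~t)):
        p=P[m]
        if len(p): print(n,l,len(p),np.percentile(p,[5,50,95],axis=0).round(3).tolist(),np.median(b[m],0))
    g=(np.abs(P[...,0]-.628)<.02)&(np.abs(P[...,1]-.239+.03)<.02)&(P[...,2]>.09)
s=robot.get_state();print(s["t"],s["position"].round(4),s["force"].round(1))
E
```

```text
wrist teal 716 [[0.601, 0.152, 0.01], [0.607, 0.186, 0.016], [0.62, 0.199, 0.028]] [ 0. 83. 80.]
wrist other 306 [[0.6, 0.152, 0.008], [0.613, 0.17, 0.026], [0.621, 0.199, 0.027]] [216.5 205.  190. ]
scene teal 42 [[0.61, 0.151, 0.009], [0.636, 0.201, 0.014], [0.655, 0.207, 0.035]] [ 17.  117.5 114.5]
scene other 56 [[0.607, 0.153, 0.009], [0.634, 0.176, 0.026], [0.646, 0.198, 0.032]] [225.5 221.5 212. ]
side teal 71 [[0.6, 0.15, 0.012], [0.62, 0.157, 0.023], [0.638, 0.207, 0.043]] [ 26. 103. 101.]
side other 15 [[0.602, 0.149, 0.008], [0.632, 0.157, 0.01], [0.648, 0.206, 0.033]] [101. 132. 124.]
12.6 [0.63   0.0658 0.1037] [4.7 6.8 0.2]
```

A white surface lies flat in the bowl at z = 0.026, which is plate 6 + floor 4 + tablet 16 mm. The slide is steady at the ticks with a 7 N pull, so I'm handing in.

```bash
python3 -c "
from station import ticket
print(ticket.close_job())"
```

```text
the job is handed in; nothing more can be done
None
```

The job is handed in, with no verdict returned: by my measurements the scoop stands on the ring, let go, with one tablet flat in its bowl, and the gripper is holding the slide with its red line within about 1 mm of the ticks.

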